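# Free the white collar from the cluster, seat it in the air-gauge nest and start the pump

## Robot

A 6-joint arm with a two-finger parallel gripper is mounted at the origin on the work surface. World frame = base frame: x ahead of the robot, y to its left, z up, the work surface at z = 0. Lengths are in m, angles in degrees, forces in N, time in s.
With the tool pointing down it reaches from about 0.3 to 0.75 m from the base axis. Payload 8.5 kg.
Tool frame: the origin (TCP) lies at the very end of the fingers, on their centre line; the grasp point (between the pads) lies 19 mm behind it; z points along the fingers, y is the direction in which the jaws open and shut (so a half turn about z gives the same grasp; the last joint's range is limited). The gripper opens to 85 mm and grips with 20 to 120 N. Pads are 22 mm wide; open, the fingers measure 114 mm over their backs; the gripper's body (76 mm by 85 mm) begins 54 mm behind the grasp point. The pads swing forward as they close: fully open they stand 13 mm farther back than shut.
Start: joints at [53.669, 21.807, 74.336, -0, 83.858, -12.336], TCP at [0.224, 0.502, 0.231] pointing down, gripper open.
Joint ranges: [-178.18, 178.18], [-50.72, 133.34], [12.68, 142.11], [-81.47, 261.47], [9.98, 163.14], [-165.26, 165.26]. Speed limits (degrees/s): [136.94, 136.94, 180, 180, 180, 180].

## Interface

Orientations are given as a 3x3 rotation matrix whose columns are the frame's x, y, z axes.
In Python, from rig import status, vision, env gives the robot as it stands.
- The arm moves only by the tool send_rows, never from a script. Its argument "targets" is a list of rows, each a list of 7 numbers: the shift along the tool's x, y, z in units of 50 mm (1.0 is 50 mm), then the turn, a rotation vector about the tool's x, y, z in units of 8 degrees (1.0 is 8 degrees), then the finger opening in mm, from 0 to 85.4. A call has 1 to 5 rows; each row is the pose to reach, as a shift and turn from the pose commanded when the call began, along the tool's axes at that moment; what a row does not reach only later rows make up. A row lasts 1/8 s, in which the tool goes at most 62.5 mm and 10.7 degrees, less where a joint would pass 70% of its speed; a pose out of reach is approached as far as the arm can. A call with a gripper value outside its range is refused whole. The fingers move at their own pace and stop on an object; "grip_force" is the grip in N (left out, the last holds). Time passes only in rows, so rows that repeat a pose let the fingers close. It gives the time, the measured TCP pose, the force and the opening at its end, in the units of the state.
- status.observe(): the state, without advancing time (a new reading comes with each control period).
- vision.get_image(name): name is "scene" or "side" or "wrist"; returns (picture, depth): 420x560x3 uint8, red, green, blue; 420x560 float32, m along the optical axis (not along the pixel's ray), 0 where there is no reading.
- vision.camera_model(name): a dict with "camera_matrix" (3x3 intrinsics, pixels), "view" (4x4, takes a point from world to camera coordinates); the wrist camera has in their place "T_tool_cam" (4x4, takes a point from camera to tool coordinates, whose origin is the TCP and whose axes are the flange's). Camera axes: x right, y down, z forward; pixel columns grow to the right and rows downward; lengths in m; the calibration is good to about 2 mm. The wrist camera is an equidistant fisheye: a pixel r from the principal point sees the ray r / f radians off the axis. A picture is of the moment at which its call begins: read the wrist's pose just before it. camera_model takes no time and is no camera call.
- env.close_job(): hands the job in, once; it reports no verdict.
Trained networks look in the newest picture that a camera, given by its name, has taken for a name from the list of things; names that differ only in an ending like _2 or _b are one class to them, and where a whole thing is asked for, a point or a joint stands for the part that bears it (a point fixed in the world has none). Each returns a list of dicts, best first, with "p" (0 to 1); they miss things now and then, are a little off and sometimes report something else, mostly with a low value. They report only what shows in the picture. A call takes as long as a camera call. They do not tell look-alikes from the thing itself.
- vision.masks_of(camera, label): "pixels" (420x560 bool, what is visible of it) and "extent" ([left, top, right, bottom] in pixels, round what is visible of it).
The state is a dict: "time_s": time; "q": joint angles; "qvel": joint speeds; "joint_efforts": joint torques, N m; "position": TCP position; "tool_rot": TCP orientation; "ft_force": force on the tool from outside, world axes, zero at the start; "wrist_torque": the same for the moment, N m; "grip_width": finger opening in m.
Only numpy, scipy, OpenCV 4.12 (cv2) and the standard library are available. Lean on these libraries where they do the work, as an engineer would, in place of code of your own. Each camera call takes 0.05 s, during which the arm holds its last target.

## Task

Slide the white acetal collar out of the group of parts it is touching, without lifting it off the black slab and without shifting the two steel plugs, the dark collar or the bocal on its rest. Slide it on into the aluminium V of the air-gauge nest and press it home against both walls with a steady push of about 8 N for a second, never more than 12 N. Leave it sitting there, then press the button on the red housing fully down to start the air pump and let it come up again.

Things in the scene. Friction and masses are not known exactly. Their poses are not given: they have to be found in the camera images.
- collar_mid (a point): White acetal collar (plain ring): outer diameter 60 mm, bore 40 mm right through, wall 10 mm, height 20 mm, 44 g, slippery, loose, lying flat on the slab, its axis (z) upright. Point on its axis, half-way up, 10 mm above the slab. Closed fingertips fit into the bore and can push from inside. At the start its rim touches both plugs and the dark collar; the side away from the dark collar is free.
- slab: Black epoxy slab, 460 x 840 mm, 12 mm thick, fixed; its flat top, at z = 12 mm, carries all the other things. Origin under its middle.
- dark_collar_mid (a point): Dark grey collar of the same size (60 mm outside, 40 mm bore, 20 mm high, 60 g), loose; not to be shifted. Point on its axis, half-way up.
- plug_a_mid (a point): Stainless measuring plug standing upright, loose, 130 g: body 26 mm diameter and 22 mm high, neck above it 18 mm diameter, 40 mm high in all; not to be shifted. Point on its axis, 20 mm above the slab. It stands beside the white collar.
- plug_b_mid (a point): Second stainless plug, the same, on the other side of the white collar.
- nest: Fixed grey air-gauge block with an aluminium 90 degree V saddle, 26 mm high, no floor: collars slide into it on the slab. Mouth along its own +y; push home along -y; walls 45 degrees, symmetric about x = 0, 80 mm apart at the mouth. The saddle is clamped hard at an unmeasured setting, so find it by feel: a seated collar's centre is at x = 0, y = 0 to 24 mm (origin on the slab). Block: y to -104, x +-55 mm.
- pump (a joint): Travel of the pump's push button: 0 = up, 0.006 m = fully down, a spring that needs about 5 N at the bottom and pushes it up again when let go.
- pump_top (a point): Centre of the top of the round black button (30 mm diameter) on its red housing, fixed to the slab; pressed straight down.
- bocal_rest: Carbon-tinted bocal (a bent thin tube with a cork end) clipped on a grey rest, one loose piece of 0.55 kg, base 50 x 120 mm (its own x, y), 90 mm high at the cork end, tube about 40 mm above the slab; origin under the middle of the base; bystander.
Mind the look-alikes: they are no part of the job. What is shaped like the part that bears plug_b_mid but blue or yellow is not meant. There is more than one size of the part that bears dark_collar_mid; the job needs the larger.

How it is judged (in metres and radians):
On the way, in this order (a step that is already met when the one before it is completed fails the run):
1. the white collar stands at least 20 mm clear of the plugs and the dark collar (horizontal distance between collar_mid and plug_a_mid above 0.063 m and horizontal distance between collar_mid and plug_b_mid above 0.063 m and horizontal distance between collar_mid and dark_collar_mid above 0.08 m), for 0.1 s.
2. the white collar is pressed home in the V: on its centre line within 3 mm and bearing on the saddle with more than 5 N for 0.4 s (x of collar_mid in the frame of nest between -0.003 and 0.003 m and y of collar_mid in the frame of nest between -0.003 and 0.027 m and height (world z) of collar_mid below 0.025 m and angle between collar_mid's own z axis and vertical below 0.08 rad and contact force between collar and nest above 5 N), for 0.4 s.
3. the pump button is pressed down (more than 4.5 mm) (value of joint pump above 0.0045 m), for 0.05 s.
At the end, for the whole second after the job is handed in: The white collar lies flat at rest in the V: within 3 mm of its centre line and at most 3 mm outside the 24 mm where a seated collar can lie. Plugs, dark collar and bocal rest within 5 mm of their starts, plugs and dark collar upright; the button is up again (all of step 1 and x of collar_mid in the frame of nest between -0.003 and 0.003 m and y of collar_mid in the frame of nest between -0.003 and 0.027 m and height (world z) of collar_mid below 0.025 m and angle between collar_mid's own z axis and vertical below 0.08 rad and distance of each of plug_a_mid, plug_b_mid, dark_collar_mid, bocal_rest from where it was at the start of the episode below 0.005 m and angle between each of plug_a_mid, plug_b_mid, dark_collar_mid's own z axis and vertical below 0.1 rad and value of joint pump below 0.0015 m and linear speed of collar below 0.01 m/s); the robot touches nothing.
It fails at once if a plug, the dark collar or the bocal rest shifted by more than 5 mm or a plug or the dark collar tipped (not (distance of each of plug_a_mid, plug_b_mid, dark_collar_mid, bocal_rest from where it was at the start of the episode below 0.005 m and angle between each of plug_a_mid, plug_b_mid, dark_collar_mid's own z axis and vertical below 0.1 rad)).
It fails at once if the white collar lifted off the slab by more than 5 mm (height (world z) of collar_mid above 0.027 m).
It fails at once if the white collar pressed on the nest with more than 12 N (contact force between collar and nest above 12 N).
It fails at once if the pump button pressed while the collar is not in the nest (value of joint pump above 0.003 m and not (x of collar_mid in the frame of nest between -0.003 and 0.003 m and y of collar_mid in the frame of nest between -0.003 and 0.027 m and height (world z) of collar_mid below 0.025 m and angle between collar_mid's own z axis and vertical below 0.08 rad)).
It also fails if it takes over 67 s, if anything falls off the work surface, if the arm or the gripper's body presses on something with over 40 N, if the wrist force passes 120 N, or if a joint passes its speed limit or range.

## Working session

There is one attempt and no reset: what is moved stays moved. The work goes in short steps, Python scripts to look and compute and a tool call to move; the robot and the scene stay as the last step left them, time stands still between calls to the robot, and variables do not carry over. Pictures are saved under pics/ and viewed, and the job is handed in when it is done.

Besides the shell and the picture viewer there is one more tool, called after ">>>" by a JSON object that holds its "api" and its "payload", one argument or row to a line. send_rows: Moves the arm, as the interface text tells. Its arguments: {"type":"object","properties":{"targets":{"type":"array","items":{"type":"array","items":{"type":"number"}}},"grip_force":{"type":"number"}},"required":["targets"]}

```bash
ls; mkdir -p pics; python3 - <<'E'
from rig import status, vision, env
import cv2, numpy as np
s=status.observe()
print(s['time_s'],s['position'],s['tool_rot'],s['ft_force'],s['grip_width'])
for n in ['scene','side']:
    im,d=vision.get_image(n)
    cv2.imwrite(f'pics/{n}0.png',im[:,:,::-1]); np.savez(f'{n}0.npz',im=im,d=d)
    m=vision.camera_model(n); print(n,m)
    for l in ['collar_mid','dark_collar_mid','plug_a_mid','nest','pump_top','bocal_rest']:
        for r in vision.masks_of(n,l): print(l,round(r['p'],2),r['extent'],r['pixels'].sum())
print(vision.camera_model('wrist'))
E
```

```text
pics
0.0 [0.22349953 0.50220923 0.23068675] [[-9.13577433e-01  4.06663846e-01 -8.89398091e-04]
 [ 4.06664702e-01  9.13576643e-01 -1.23984004e-03]
 [ 3.08335205e-04 -1.49437669e-03 -9.99998836e-01]] [-0.53210624 -0.48693767 -0.57598032] 0.0850493567405856
scene {'camera_matrix': array([[518.16373495,   0.        , 280.52519857],
       [  0.        , 518.16373495, 206.26910835],
       [  0.        ,   0.        ,   1.        ]]), 'view': array([[ 0.08986724,  0.9958762 , -0.01242908, -0.14007998],
       [ 0.61750571, -0.065506  , -0.78383395, -0.2276839 ],
       [-0.78141576,  0.06276597, -0.62084608,  1.57318437],
       [ 0.        ,  0.        ,  0.        ,  1.        ]])}
collar_mid 0.56 [303.7, 211.4, 328.4, 235.3] 311
dark_collar_mid 0.66 [331.9, 212.1, 357.8, 233.9] 481
dark_collar_mid 0.52 [436.8, 206.9, 453.8, 222.6] 237
plug_a_mid 0.66 [318.1, 224.3, 330.5, 245.0] 194
nest 0.89 [88.2, 223.3, 151.5, 275.1] 1767
pump_top 0.46 [226.6, 283.6, 237.4, 295.7] 164
bocal_rest 0.74 [98.7, 267.1, 183.4, 309.5] 1810
side {'camera_matrix': array([[493.58861268,   0.        , 272.8848
[... 535 characters left out ...]
1 [244.4, 213.2, 252.3, 234.5] 149
nest 0.67 [245.2, 77.6, 286.4, 117.6] 1178
pump_top 0.54 [190.1, 148.3, 205.4, 156.4] 97
bocal_rest 0.73 [205.3, 77.8, 229.5, 124.8] 649
{'camera_matrix': array([[325.1922621 ,   0.        , 280.58411231],
       [  0.        , 325.1922621 , 208.69517934],
       [  0.        ,   0.        ,   1.        ]]), 'T_tool_cam': array([[ 2.17562914e-04, -9.65570793e-01, -2.60140341e-01,
         6.46483931e-02],
       [ 9.99999943e-01,  2.76982368e-04, -1.91754895e-04,
        -1.07815061e-03],
       [ 2.57207213e-04, -2.60140284e-01,  9.65570798e-01,
        -1.42525702e-01],
       [ 0.00000000e+00,  0.00000000e+00,  0.00000000e+00,
         1.00000000e+00]])}
```

```bash
python3 - <<'E'
import cv2
a=cv2.imread('pics/scene0.png');b=cv2.imread('pics/side0.png')
cv2.imwrite('pics/sc_big.png',cv2.resize(a[180:330,70:370],None,fx=2.66,fy=2.66,interpolation=cv2.INTER_CUBIC)[:600,:800])
cv2.imwrite('pics/si_big.png',cv2.resize(b[60:390,150:400],None,fx=1.8,fy=1.8,interpolation=cv2.INTER_CUBIC))
E
```

```text
(no output)
```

View pics/scene0.png

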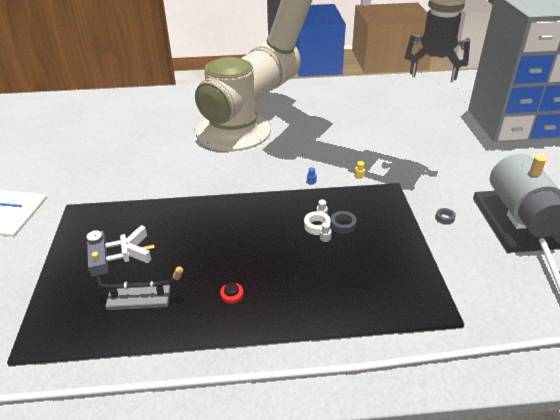

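View pics/sc_big.png

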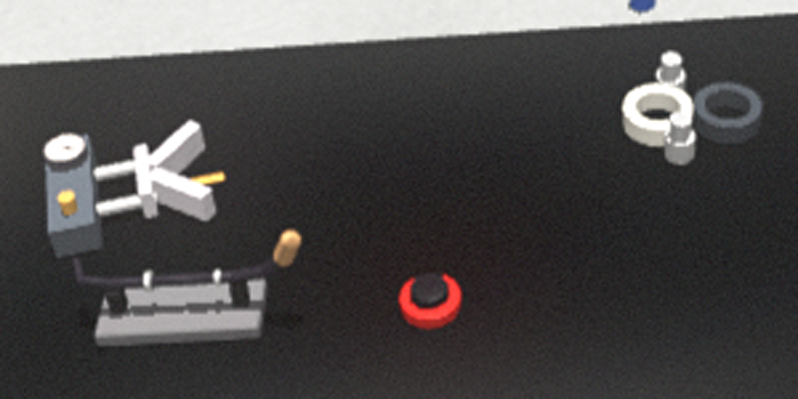

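View pics/si_big.png

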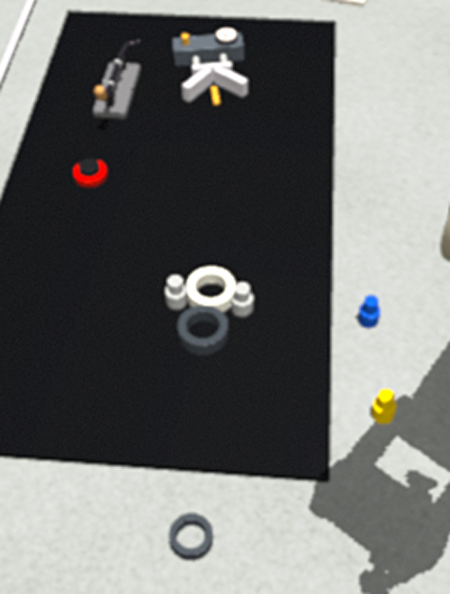

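```bash
cat > h.py <<'E'
import numpy as np, cv2
from rig import status, vision, env
def ray(n,uv,m=None,T=None):
    m=m or vision.camera_model(n); K=m['camera_matrix']
    uv=np.atleast_2d(np.asarray(uv,float))
    x=(uv[:,0]-K[0,2])/K[0,0]; y=(uv[:,1]-K[1,2])/K[1,1]
    if n=='wrist':
        r=np.hypot(x,y)+1e-12
        d=np.stack([x/r*np.sin(r),y/r*np.sin(r),np.cos(r)],1)
        C=T@m['T_tool_cam']
    else:
        d=np.stack([x,y,np.ones_like(x)],1); C=np.linalg.inv(m['view'])
    return C[:3,3], d@C[:3,:3].T
def onz(n,uv,z,T=None):
    o,d=ray(n,uv,T=T); return o+d*((z-o[2])/d[:,2])[:,None]
def pts(n,d,mask):
    v,u=np.nonzero(mask&(d>0)); z=d[v,u]
    o,r=ray(n,np.stack([u,v],1)); return o+r*z[:,None]
def toolT(s):
    T=np.eye(4); T[:3,:3]=s['tool_rot']; T[:3,3]=s['position']; return T
def proj(n,P,T=None):
    m=vision.camera_model(n);K=m['camera_matrix']
    P=np.atleast_2d(P)
    V=m['view'] if n!='wrist' else np.linalg.inv(T@m['T_tool_cam'])
    c=P@V[:3,:3].T+V[:3,3]
    if n=='wrist':
        rr=np.hypot(c[:,0],c[:,1]);th=np.arctan2(rr,c[:,2])
        xy=c[:,:2]/(rr[:,None]+1e-12)*th[:,None]
    else: xy=c[:,:2]/c[:,2:]
    return xy*[K[0,0],K[1,1]]+[K[0,2],K[1,2]]
E
python3 - <<'E'
from h import *
for n in ['scene','side']:
    im,d=vision.get_image(n)
    for l in ['collar_mid','dark_collar_mid','plug_a_mid','nest','pump_top','bocal_rest','slab']:
        for r in vision.masks_of(n,l):
            m=r['pixels']; P=pts(n,d,m)
            e=r['extent']; c=[(e[0]+e[2])/2,(e[1]+e[3])/2]
            print(n,l,round(r['p'],2),'ext-c@z22',onz(n,c,.022)[0].round(4),'med',np.median(P,0).round(4),'lo',np.percentile(P,3,axis=0).round(3),'hi',np.percentile(P,97,axis=0).round(3))
            if l=='plug_a_mid': print('   @32',onz(n,c,.032)[0].round(4))
E
```

```text
scene collar_mid 0.68 ext-c@z22 [0.4782 0.1809 0.022 ] med [0.4733 0.1755 0.0302] lo [0.453 0.153 0.015] hi [0.51  0.206 0.035]
scene dark_collar_mid 0.69 ext-c@z22 [0.478  0.4848 0.022 ] med [0.4727 0.4894 0.0125] lo [0.451 0.47  0.002] hi [0.491 0.509 0.018]
scene plug_a_mid 0.75 ext-c@z22 [0.5154 0.1955 0.022 ] med [0.5287 0.1925 0.0355] lo [0.515 0.182 0.016] hi [0.535 0.204 0.054]
   @32 [0.5266 0.1933 0.032 ]
scene nest 0.94 ext-c@z22 [ 0.5269 -0.2584  0.022 ] med [ 0.54   -0.2807  0.0385] lo [ 0.481 -0.32   0.017] hi [ 0.589 -0.199  0.055]
scene pump_top 0.43 ext-c@z22 [ 0.6636 -0.0183  0.022 ] med [ 0.6766 -0.0181  0.0341] lo [ 0.66  -0.031  0.025] hi [ 0.686 -0.006  0.038]
scene slab 0.78 ext-c@z22 [ 0.6228 -0.012   0.022 ] med [6.251e-01 1.000e-04 1.280e-02] lo [ 0.352 -0.4    0.009] hi [0.788 0.391 0.016]
side collar_mid 0.77 ext-c@z22 [0.4771 0.1808 0.022 ] med [0.4793 0.1791 0.031 ] lo [0.456 0.155 0.012] hi [0.507 0.212 0.035]
side dark_collar_mid 0.94 ext-c@z22 [0.4826 0.2468 0.022 ] med [0.4839 0.2481 0.0302] lo [0.457 0.217 0.012] hi [0.511 0.274 0.035]
side dark_collar_mid 0.58 ext-c@z22 [0.4687 0.5018 0.022 ] med [0.4712 0.4956 0.0144] lo [0.45  0.474 0.002] hi [0.491 0.516 0.018]
side plug_a_mid 0.53 ext-c@z22 [0.5209 0.2019 0.022 ] med [0.5214 0.2036 0.0346] lo [0.511 0.19  0.013] hi [0.532 0.21  0.054]
   @32 [0.5193 0.2097 0.032 ]
side nest 0.83 ext-c@z22 [ 0.5305 -0.2584  0.022 ] med [ 0.5252 -0.2783  0.036 ] lo [ 0.476 -0.316  0.014] hi [ 0.579 -0.194  0.053]
side pump_top 0.49 ext-c@z22 [ 0.6769 -0.022   0.022 ] med [ 0.6717 -0.011   0.0338] lo [ 0.659 -0.027  0.025] hi [ 0.686 -0.002  0.036]
side bocal_rest 0.79 ext-c@z22 [ 0.6632 -0.2241  0.022 ] med [ 0.6625 -0.1844  0.027 ] lo [ 0.641 -0.25   0.017] hi [ 0.687 -0.109  0.089]
side slab 0.64 ext-c@z22 [0.596  0.1213 0.022 ] med [0.5611 0.1468 0.0124] lo [ 0.343 -0.371  0.009] hi [0.778 0.413 0.016]
```

>>> {"api": "send_rows", "payload": {
  "targets": [
    [-0.9,-0.47,0.1,0,0,-0.6,0],
    [-1.8,-0.95,0.3,0,0,-1.2,0],
    [-2.7,-1.43,0.5,0,0,-1.8,0],
    [-3.6,-1.9,0.8,0,0,-2.4,0],
    [-4.5,-2.4,1.0,0,0,-3.0,0]
  ],
  "grip_force": 20
}}

```text
time_s: 2.12
position: [0.3812, 0.2999, 0.1809]
tool_rot: [[-1.0, -0.003, -0.0], [-0.003, 1.0, 0.0], [0.0, 0.0, -1.0]]
ft_force: [0.0, 0.3, 0.7]
grip_width: 0.0001
```

>>> {"api": "send_rows", "payload": {
  "targets": [
    [-0.6,-0.8,0.3,0,0,0,0],
    [-1.3,-1.6,0.7,0,0,0,0],
    [-1.94,-2.4,1.0,0,0,0,0],
    [-1.94,-2.4,1.0,0,0,0,0]
  ]
}}

```text
time_s: 2.62
position: [0.4789, 0.1788, 0.1302]
tool_rot: [[-1.0, 0.004, -0.001], [0.004, 1.0, -0.001], [0.001, -0.001, -1.0]]
ft_force: [-1.1, 1.4, 0.1]
grip_width: -0.0002
```

```bash
cat > look.py <<'E'
import sys
from h import *
s=status.observe();im,d=vision.get_image('wrist')
n=sys.argv[1]
T=toolT(s); np.savez(n+'.npz',im=im,d=d,T=T)
print(s['time_s'],s['position'],s['ft_force'])
for l in sys.argv[2:]:
    for r in vision.masks_of('wrist',l):
        m=r['pixels'];e=r['extent'];c=[(e[0]+e[2])/2,(e[1]+e[3])/2]
        v,u=np.nonzero(m&(d>0)); K=vision.camera_model('wrist')['camera_matrix']
        o,rr=ray('wrist',np.stack([u,v],1),T=T)
        fwd=(T@vision.camera_model('wrist')['T_tool_cam'])[:3,2]
        P=o+rr*(d[v,u]/(rr@fwd))[:,None]
        print(l,round(r['p'],2),np.round(e),'med',np.median(P,0).round(4),'lo',np.percentile(P,2,axis=0).round(4),'hi',np.percentile(P,98,axis=0).round(4))
cv2.imwrite(f'pics/{n}.png',cv2.resize(im[:,:,::-1],(784,588),interpolation=cv2.INTER_CUBIC))
E
python3 look.py w1 collar_mid dark_collar_mid plug_a_mid
```

```text
2.625 [0.47889565 0.17883819 0.13019065] [-1.05149034  1.37682055  0.08934041]
collar_mid 0.76 [252. 170. 329. 250.] med [0.4812 0.1823 0.0317] lo [0.4514 0.155  0.0127] hi [0.5074 0.2098 0.0333]
dark_collar_mid 0.77 [542. 175. 560. 214.] med [0.4692 0.4735 0.0102] lo [0.4501 0.4691 0.001 ] hi [0.4885 0.4861 0.0156]
dark_collar_mid 0.59 [327. 177. 398. 252.] med [0.4832 0.2428 0.0317] lo [0.4552 0.2145 0.0139] hi [0.511  0.2692 0.0332]
plug_a_mid 0.52 [296. 244. 321. 270.] med [0.5134 0.2004 0.0339] lo [0.5094 0.1902 0.0172] hi [0.5239 0.2065 0.0511]
```

View pics/w1.png

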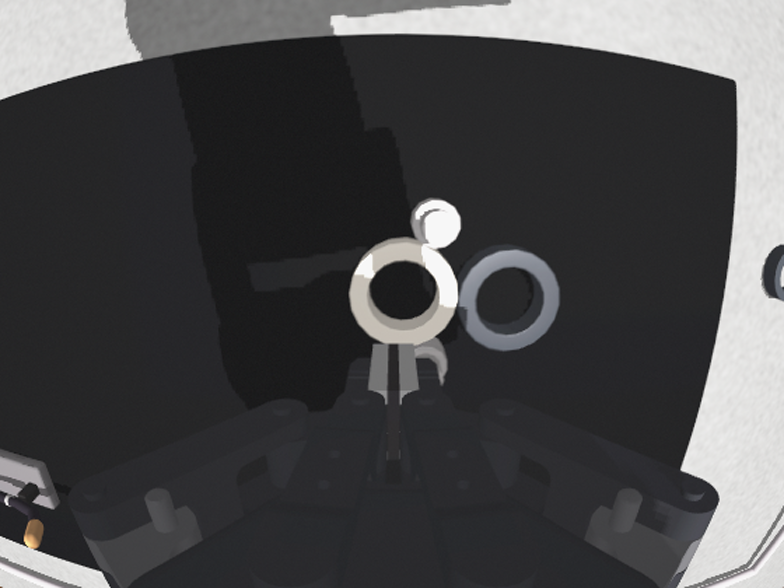

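```bash
cat > fit.py <<'E'
import sys
from h import *
from scipy.optimize import minimize
def cloud(f):
    z=np.load(f+'.npz');T=z['T'];d=z['d'];h,w=d.shape
    u,v=np.meshgrid(np.arange(w),np.arange(h))
    o,rr=ray('wrist',np.stack([u.ravel(),v.ravel()],1),T=T)
    fwd=(T@vision.camera_model('wrist')['T_tool_cam'])[:3,2]
    dd=d.ravel();P=o+rr*(dd/(rr@fwd))[:,None]; P[dd<=0]=np.nan
    return P.reshape(h,w,3),z['im'],T
def ring(P,c,ri=.02,ro=.03,zt=.032):
    q=P.reshape(-1,3);q=q[(np.abs(q[:,2]-zt)<.003)&(np.hypot(q[:,0]-c[0],q[:,1]-c[1])<.042)][:,:2]
    f=lambda c:(lambda r:np.sum(np.minimum(np.maximum(0,np.maximum(ri-r,r-ro)),.003)**1))(np.hypot(q[:,0]-c[0],q[:,1]-c[1]))
    best=minimize(f,c,method='Nelder-Mead',options=dict(initial_simplex=np.array([c,[c[0]+.005,c[1]],[c[0],c[1]+.005]]),xatol=1e-5,fatol=1e-7))
    r=np.hypot(q[:,0]-best.x[0],q[:,1]-best.x[1]);return best.x,len(q),np.percentile(r,[2,98])
if __name__=='__main__':
    P,im,T=cloud('w1')
    print('collar',ring(P,[.479,.181])); print('dark',ring(P,[.483,.243]))
    # plug tops z~.052
    q=P.reshape(-1,3)
    for lo,hi in [(.048,.056),(.03,.037)]:
        k=q[(q[:,2]>lo)&(q[:,2]<hi)&(abs(q[:,0]-.435)<.02)&(abs(q[:,1]-.2)<.025)];print('plugA',lo,len(k),k.mean(0),k.min(0),k.max(0))
        k=q[(q[:,2]>lo)&(q[:,2]<hi)&(abs(q[:,0]-.525)<.02)&(abs(q[:,1]-.2)<.025)];print('plugB',lo,len(k),k.mean(0) if len(k) else '')
    # finger tips in tool frame
    t=(q-T[:3,3])@T[:3,:3]
    for z0 in [-.002,-.006,-.012,-.02,-.03,-.04]:
        k=t[(abs(t[:,2]-z0)<.002)&(abs(t[:,0])<.05)&(abs(t[:,1])<.06)]
        if len(k):print(z0,len(k),k.min(0).round(4),k.max(0).round(4))
E
python3 fit.py
```

```text
collar (array([0.48032173, 0.18321089]), 3197, array([0.01979322, 0.03931029]))
dark (array([0.48395487, 0.24167358]), 2790, array([0.01987384, 0.03965352]))
plugA 0.048 507 [0.44065493 0.199572   0.0518478 ] [0.43186354 0.19082894 0.04801692] [0.44926825 0.20872546 0.05427211]
plugB 0.048 17 [0.51890202 0.20266666 0.05162943]
plugA 0.03 509 [0.44215809 0.19403491 0.03333448] [0.42815242 0.17549947 0.03020928] [0.45489674 0.21215001 0.03686144]
plugB 0.03 332 [0.51172053 0.19547447 0.03311501]
-0.006 104 [ 0.0062 -0.0134 -0.008 ] [ 0.0112  0.0102 -0.0041]
-0.012 229 [ 0.0059 -0.0151 -0.014 ] [ 0.0112  0.0123 -0.01  ]
-0.02 246 [ 0.0061 -0.0147 -0.022 ] [ 0.0113  0.0125 -0.018 ]
-0.03 202 [ 0.0059 -0.0149 -0.032 ] [ 0.0114  0.0121 -0.028 ]
-0.04 288 [-0.011  -0.0205 -0.042 ] [ 0.0124  0.0159 -0.038 ]
```

```bash
python3 - <<'E'
from fit import *
for n in ['scene','side']:
    z=np.load(n+'0.npz');d=z['d'];P=pts(n,d,np.ones_like(d,bool))
    print(n,'collar',ring(P,[.479,.182])); print('dark',ring(P,[.483,.243]))
    # finger tips at start pose? skip; slab plane
    k=P[(abs(P[:,0]-.55)<.05)&(abs(P[:,1]-.05)<.05)];print('slab z',np.median(k[:,2]))
    # nest structure: points above slab
    q=P[(P[:,2]>.033)&(P[:,2]<.045)&(P[:,0]>.44)&(P[:,0]<.62)&(P[:,1]<-.15)&(P[:,1]>-.36)]
    print(len(q)); np.save(n+'_nest.npy',q)
    # raster map 4mm
    H,_,_=np.histogram2d(q[:,1],q[:,0],bins=[np.arange(-.35,-.165,.006),np.arange(.45,.62,.006)])
    for i,r in enumerate(H): print('%.3f'%(-.35+.006*i),''.join('#' if a>1 else ('+' if a else '.') for a in r))
E
```

```text
scene collar (array([0.48078385, 0.18212798]), 248, array([0.01920093, 0.04108823]))
dark (array([0.48464004, 0.24131598]), 244, array([0.0190532 , 0.03887365]))
slab z 0.01282199176755644
805
-0.350 ............................
-0.344 ............................
-0.338 ............................
-0.332 ...........+................
-0.326 ...........####+#...........
-0.320 ............########........
-0.314 ...........#############....
-0.308 ....#......#####...#####....
-0.302 .....##+.+#######...####....
-0.296 .......+################....
-0.290 ...........#.###########....
-0.284 ...............++######.....
-0.278 .....................##.....
-0.272 ............................
-0.266 ......+.....................
-0.260 .......####+................
-0.254 .......#########............
-0.248 .........#########..........
-0.242 .......###########..........
-0.236 ......##########............
-0.230 ....#####....###+...........
-0.224 ...#####.....####...........
-0.218 ..####+.......###...........
-0.212 ...##.........#+##..........
-0.206 ...............####.........
-0.200 
[... 744 characters left out ...]
#########+#.....
-0.284 ............++#########.....
-0.278 ................+######.....
-0.272 ............................
-0.266 ............................
-0.260 .......+#+.+................
-0.254 .......######++.............
-0.248 .......+##+######+..........
-0.242 ........###++###+...........
-0.236 .......#.######.#...........
-0.230 .....##+##..###+............
-0.224 ....#####....###............
-0.218 ...#+###.....+###+..........
-0.212 ..+###........###+..........
-0.206 ................##+.........
-0.200 ................###.........
-0.194 ................##..........
-0.188 ............................
-0.182 ............................
-0.176 ............................
```

>>> {"api": "send_rows", "payload": {
  "targets": [
    [-0.04,0.1,0.6,0,0,0,0],
    [-0.04,0.1,1.2,0,0,0,0],
    [-0.04,0.1,1.7,0,0,0,0],
    [-0.04,0.1,1.7,0,0,0,0]
  ]
}}

```text
time_s: 3.32
position: [0.4782, 0.1871, 0.0456]
tool_rot: [[-1.0, -0.002, -0.003], [-0.002, 1.0, -0.0], [0.003, -0.0, -1.0]]
ft_force: [-1.3, 0.3, 1.0]
grip_width: 0.0
```

```bash
python3 look.py w2; python3 - <<'E'
from fit import *
P,im,T=cloud('w2');print(ring(P,[.481,.1835]))
E
```

```text
3.325 [0.47820104 0.18713719 0.04562354] [-1.27649252  0.26655175  1.0453235 ]
(array([0.48028505, 0.18362621]), 5029, array([0.01992923, 0.04070734]))
```

View pics/w2.png

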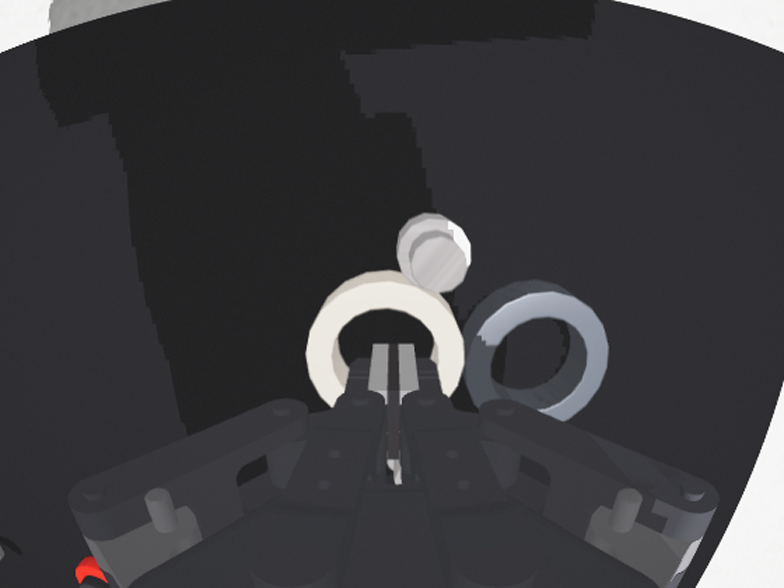

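>>> {"api": "send_rows", "payload": {
  "targets": [
    [0,0,0,0,0,0,0],
    [0,0,0,0,0,0,0]
  ]
}}

```text
time_s: 3.62
position: [0.4798, 0.1865, 0.0473]
tool_rot: [[-1.0, -0.0, 0.002], [-0.0, 1.0, 0.0], [-0.002, 0.0, -1.0]]
ft_force: [-0.3, -0.3, -0.0]
grip_width: -0.0001
```

```bash
python3 - <<'E'
from h import *
print(status.observe()['position'])
E
```

```text
[0.47983471 0.18654464 0.04733168]
```

>>> {"api": "send_rows", "payload": {
  "targets": [
    [-0.01,-0.05,0.1,0,0,0,0],
    [-0.01,-0.05,0.25,0,0,0,0],
    [-0.01,-0.05,0.35,0,0,0,0],
    [-0.01,-0.05,0.35,0,0,0,0]
  ]
}}

```text
time_s: 4.12
position: [0.4796, 0.1838, 0.0283]
tool_rot: [[-1.0, -0.0, -0.001], [-0.0, 1.0, -0.0], [0.001, -0.0, -1.0]]
ft_force: [-0.0, -0.1, 0.3]
grip_width: -0.0001
```

Inside the bore with no contact. Going to working depth.

>>> {"api": "send_rows", "payload": {
  "targets": [
    [0,0,0.1,0,0,0,0],
    [0,0,0.22,0,0,0,0],
    [0,0,0.22,0,0,0,0]
  ]
}}

```text
time_s: 4.5
position: [0.4796, 0.1838, 0.0173]
tool_rot: [[-1.0, -0.0, -0.001], [-0.0, 1.0, -0.0], [0.001, -0.0, -1.0]]
ft_force: [0.6, -0.1, 0.4]
grip_width: 0.0002
```

```bash
python3 look.py w3; python3 - <<'E'
from fit import *
P,im,T=cloud('w3');print(ring(P,[.481,.1835]),status.observe()['position'],status.observe()['ft_force'])
E
```

```text
4.5 [0.47963965 0.18378571 0.01730384] [ 0.61253659 -0.13761839  0.36901284]
(array([0.48008075, 0.18343505]), 6309, array([0.0114427 , 0.04016471])) [0.47981235 0.18382664 0.01759583] [-0.14904988 -0.00751947  0.43870805]
```

View pics/w3.png

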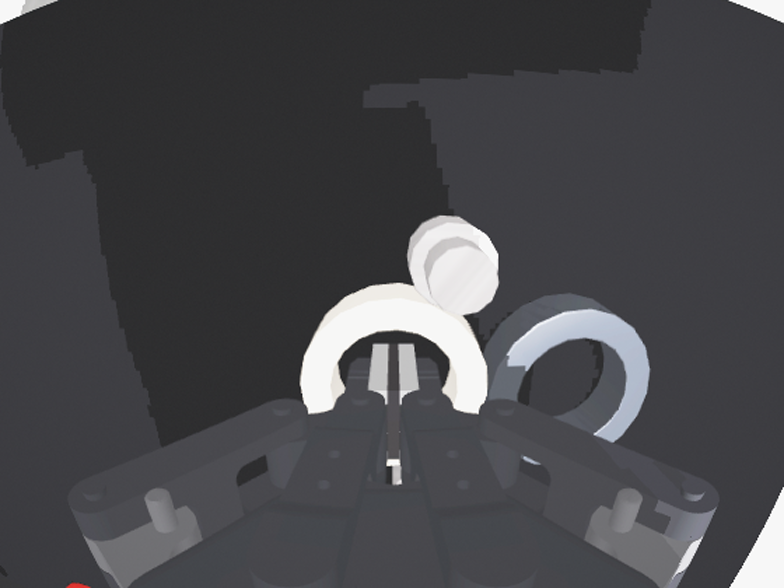

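>>> {"api": "send_rows", "payload": {
  "targets": [
    [0,-0.06,0,0,0,0,0],
    [0,-0.15,0,0,0,0,0],
    [0,-0.3,0,0,0,0,0],
    [0,-0.5,0,0,0,0,0],
    [0,-0.75,0,0,0,0,0]
  ]
}}

```text
time_s: 5.18
position: [0.4799, 0.1455, 0.0178]
tool_rot: [[-1.0, -0.0, 0.0], [-0.0, 1.0, -0.0], [-0.0, -0.0, -1.0]]
ft_force: [-0.3, -0.0, -0.7]
grip_width: -0.0002
```

>>> {"api": "send_rows", "payload": {
  "targets": [
    [0,-0.3,0,0,0,0,0],
    [0,-0.6,0,0,0,0,0],
    [0,-0.9,0,0,0,0,0],
    [0,-1.15,0,0,0,0,0],
    [0,-1.3,0,0,0,0,0]
  ]
}}

```text
time_s: 5.8
position: [0.48, 0.0805, 0.0178]
tool_rot: [[-1.0, 0.001, -0.0], [0.001, 1.0, 0.0], [0.0, 0.0, -1.0]]
ft_force: [-0.2, 0.4, 0.7]
grip_width: 0.0002
```

```bash
python3 look.py w4 nest collar_mid dark_collar_mid plug_a_mid
```

```text
5.8 [0.47996196 0.08047981 0.01782442] [-0.15126442  0.4436247   0.65079661]
collar_mid 0.85 [229. 200. 362. 293.] med [0.4617 0.086  0.0317] lo [0.4505 0.0567 0.0146] hi [0.4891 0.1118 0.0331]
dark_collar_mid 0.73 [507. 212. 560. 310.] med [0.4845 0.2217 0.0275] lo [0.4575 0.2128 0.0131] hi [0.51   0.2616 0.0327]
plug_a_mid 0.75 [452. 298. 515. 347.] med [0.5135 0.1903 0.0313] lo [0.4689 0.141  0.0124] hi [0.5217 0.2034 0.0895]
plug_a_mid 0.69 [  0. 391.  46. 420.] med [ 0.6435 -0.1698  0.025 ] lo [ 0.639  -0.207   0.0146] hi [ 0.6725 -0.1412  0.0272]
```

View pics/w4.png

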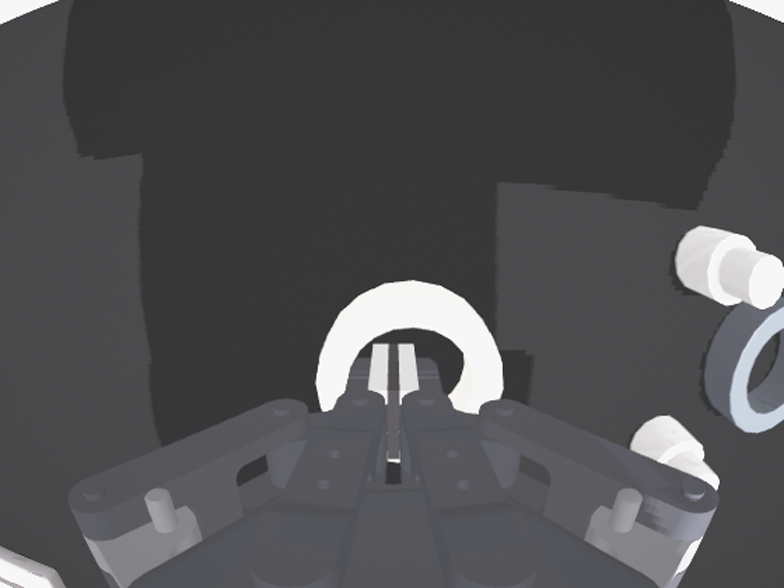

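>>> {"api": "send_rows", "payload": {
  "targets": [
    [0,-0.25,0,0,0,0,0],
    [0,-0.55,0,0,0,0,0],
    [-0.03,-0.9,0,0,0,0,0],
    [-0.06,-1.25,0,0,0,0,0],
    [-0.1,-1.6,0,0,0,0,0]
  ]
}}

```text
time_s: 6.68
position: [0.4851, -0.0002, 0.0178]
tool_rot: [[-1.0, 0.0, 0.0], [0.0, 1.0, -0.0], [-0.0, -0.0, -1.0]]
ft_force: [-0.5, -0.1, -0.4]
grip_width: -0.0001
```

>>> {"api": "send_rows", "payload": {
  "targets": [
    [0,-0.3,0,0,0,0,0],
    [0,-0.6,0,0,0,0,0],
    [0,-0.85,0,0,0,0,0],
    [0,-1.0,0,0,0,0,0],
    [0,-1.0,0,0,0,0,0]
  ]
}}

```text
time_s: 7.3
position: [0.485, -0.049, 0.0178]
tool_rot: [[-1.0, 0.0, 0.0], [0.0, 1.0, -0.0], [-0.0, -0.0, -1.0]]
ft_force: [0.4, 0.2, -0.5]
grip_width: -0.0002
```

```bash
python3 look.py w5 nest collar_mid bocal_rest
```

```text
7.3 [ 0.4849658  -0.04902987  0.01782115] [ 0.39566581  0.17809942 -0.50695988]
nest 0.55 [  0. 217.  72. 370.] med [ 0.5274 -0.216   0.0242] lo [ 0.4675 -0.2751  0.0121] hi [ 0.5779 -0.192   0.0389]
collar_mid 0.93 [223. 199. 359. 296.] med [ 0.4667 -0.0451  0.0317] lo [ 0.4555 -0.074   0.0152] hi [ 0.4934 -0.0191  0.0331]
bocal_rest 0.75 [ 36. 401.  78. 420.] med [ 0.6385 -0.244   0.0203] lo [ 0.6365 -0.2599  0.0123] hi [ 0.6443 -0.2222  0.0269]
```

View pics/w5.png

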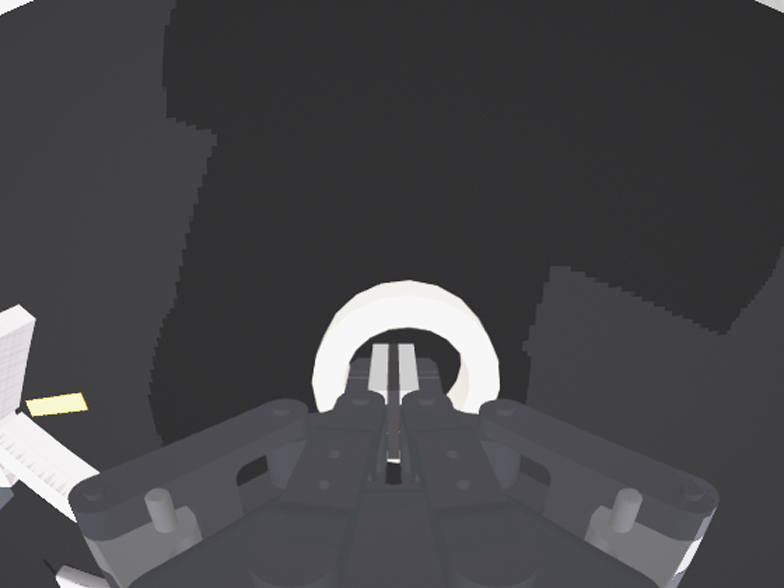

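```bash
python3 - <<'E'
from fit import *
P,im,T=cloud('w5');q=P.reshape(-1,3);c=im.reshape(-1,3).astype(int)
y=(c[:,0]>170)&(c[:,2]<170)&(c[:,0]-c[:,2]>50)&(q[:,1]<-.1)
print('yellow',y.sum(),q[y].mean(0),q[y].min(0),q[y].max(0))
k=q[y][:,:2];U=np.linalg.svd(k-k.mean(0))[2][0];print('dir',U,np.degrees(np.arctan2(U[0],U[1])))
w=(q[:,2]>.016)&(q[:,2]<.045)&(q[:,1]<-.17)&(q[:,1]>-.29)&(q[:,0]>.44)&(q[:,0]<.61)
k=q[w]
for zl,zh in [(.016,.034),(.034,.042)]:
  kk=k[(k[:,2]>zl)&(k[:,2]<zh)];print(zl)
  H,_,_=np.histogram2d(kk[:,1],kk[:,0],bins=[np.arange(-.285,-.165,.004),np.arange(.45,.62,.004)])
  for i,r in enumerate(H): print('%.3f'%(-.285+.004*i),''.join('#' if a>4 else ('+' if a else '.') for a in r))
E
```

```text
yellow 65 [ 0.51336579 -0.20605491  0.01254941] [ 0.50559283 -0.2313659   0.0109629 ] [ 0.52235686 -0.18692419  0.01410264]
dir [-0.21217026  0.97723272] -12.249565579925575
0.016
-0.285 ..........................................
-0.281 ..............................+##.........
-0.277 ..............................+###........
-0.273 ..........................................
-0.269 ..........................................
-0.265 ..........................................
-0.261 ..........................................
-0.257 ..........................................
-0.253 ..........................................
-0.249 ..........................................
-0.245 .................+#.......................
-0.241 ................###....+#+................
-0.237 ...............####.....+.................
-0.233 .............###..##......................
-0.229 ...........+##+...+##.....................
-0.225 ..........###......##.....................
-0.221 ...#+...+##.........##....................
-0.217 ...##..###..........##+...................
-0.213 ....####.....
[... 1285 characters left out ...]

-0.225 ...................#####+.................
-0.221 ....................#####.................
-0.217 ....................+####+................
-0.213 .....+#+.............#####................
-0.209 .....#................#####...............
-0.205 ......................+####+..............
-0.201 .......................#####..............
-0.197 ........................####..............
-0.193 ..........................................
-0.189 ..........................................
-0.185 ..........................................
-0.181 ..........................................
-0.177 ..........................................
-0.173 ..........................................
```

```bash
python3 - <<'E'
from fit import *
P,im,T=cloud('w5');q=P.reshape(-1,3)
k=q[(q[:,2]>.017)&(q[:,2]<.034)&(q[:,1]<-.19)&(q[:,1]>-.248)&(q[:,0]>.47)&(q[:,0]<.56)][:,:2]
def line(pts):
    for _ in range(5):
        m=pts.mean(0);U=np.linalg.svd(pts-m)[2];r=(pts-m)@U[1];pts=pts[abs(r)<max(.002,1.5*np.median(abs(r)))]
    d=U[0]*np.sign(U[0][1]);return m,d,len(pts),np.std(r)
ap=np.array([.5195,-.2435])
L=k[(k[:,0]<.516)&(abs((k-ap)@np.array([.035,.042])/.0547)<.006)]
R=k[(k[:,0]>.521)&(abs((k-ap)@np.array([.040,-.026])/.0477)<.006)&(k[:,1]>-.238)]
a=line(L);b=line(R);print(a,b)
ang=lambda d:np.degrees(np.arctan2(d[1],d[0]));print(ang(a[1]),ang(b[1]))
A=np.stack([a[1],-b[1]],1);t=np.linalg.solve(A,b[0]-a[0]);apx=a[0]+t[0]*a[1];print('apex',apx)
# constrained: 90deg symmetric, using yaw psi (axis direction angle)
from scipy.optimize import least_squares
def f(p):
    x,y,s=p;e=[]
    for Q,sg in ((L,1),(R,-1)):
        th=s+sg*np.pi/4;n=np.array([-np.sin(th),np.cos(th)]);e.append((Q-[x,y])@n)
    return np.concatenate(e)
r=least_squares(f,[*apx,np.radians(100)],loss='soft_l1',f_scale=.001);print(r.x[:2],np.degrees(r.x[2]),np.std(f(r.x)))
ax=np.array([np.cos(r.x[2]),np.sin(r.x[2])])
print('seated centre for d=.0424:',r.x[:2]+ax*.03*np.sqrt(2))
print('yellow offset from axis',(np.array([.51337,-.20605])-r.x[:2])@np.array([ax[1],-ax[0]]))
print('collar',ring(P,[.4845,-.045]))
E
```

```text
(array([ 0.48920282, -0.21892842]), array([-0.84366846,  0.53686454]), 863, np.float64(0.000543327978977176)) (array([ 0.53512353, -0.21616672]), array([0.53906474, 0.84226433]), 1249, np.float64(0.000690842057428554))
147.52955148609516 57.38000555912275
apex [ 0.5205778  -0.23889375]
[ 0.52058762 -0.23895598] 102.46191838442063 0.0006808435055391978
seated centre for d=.0424: [ 0.51143239 -0.19752916]
yellow offset from axis 5.3236337194166736e-05
collar (array([ 0.48514312, -0.04632909]), 5035, array([0.01081161, 0.02981629]))
```

>>> {"api": "send_rows", "payload": {
  "targets": [
    [-0.03,-0.3,0,0,0,-0.4,0],
    [-0.08,-0.7,0,0,0,-0.9,0],
    [-0.15,-1.1,0,0,0,-1.3,0],
    [-0.22,-1.5,0,0,0,-1.56,0],
    [-0.28,-1.85,0,0,0,-1.56,0]
  ]
}}

```text
time_s: 8.12
position: [0.4991, -0.1416, 0.0178]
tool_rot: [[-0.976, -0.216, -0.0], [-0.216, 0.976, 0.0], [0.0, 0.0, -1.0]]
ft_force: [0.0, -0.3, -0.8]
grip_width: -0.0002
```

>>> {"api": "send_rows", "payload": {
  "targets": [
    [0,0,0,0,0,0,0],
    [0,0,0,0,0,0,0]
  ]
}}

```text
time_s: 8.38
position: [0.4987, -0.1405, 0.0177]
tool_rot: [[-0.976, -0.216, -0.001], [-0.216, 0.976, 0.0], [0.0, 0.001, -1.0]]
ft_force: [-0.6, -0.1, 0.2]
grip_width: 0.0001
```

```bash
cat > nf.py <<'E'
from fit import *
import sys
s=np.radians(102.46);ax=np.array([np.cos(s),np.sin(s)]);lat=np.array([ax[1],-ax[0]]);seat=np.array([.51143,-.19753])
st=status.observe();R=st['tool_rot'];p=st['position']
print('t',st['time_s'],'tcp',p,'F axial(nest+y)',ft:=st['ft_force'][:2]@ax,'lat',st['ft_force'][:2]@lat,'fz',st['ft_force'][2])
print('tcp nest: lat %.4f axial-to-seat %.4f'%((p[:2]-seat)@lat,(p[:2]-seat)@ax),'tool y ang',np.degrees(np.arctan2(R[1,1],R[0,1])))
if len(sys.argv)>1:
    P,im,T=cloud(sys.argv[1]);c=ring(P,list(p[:2]+ax*.003));print('collar',c,'lat %.4f ax %.4f'%((c[0]-seat)@lat,(c[0]-seat)@ax))
E
python3 look.py w6; python3 nf.py w6
```

```text
8.375 [ 0.49868244 -0.14053951  0.01774027] [-0.61705264 -0.08913719  0.20256839]
t 8.425 tcp [ 0.49869835 -0.14040935  0.01778477] F axial(nest+y) -0.29468653654244575 lat -0.6095385537321882 fz -0.48969195439619534
tcp nest: lat -0.0001 axial-to-seat 0.0585 tool y ang 102.50240040882265
collar (array([ 0.49880152, -0.14190714]), 5194, array([0.01100827, 0.02976134])) lat -0.0003 ax 0.0570
```

View pics/w6.png

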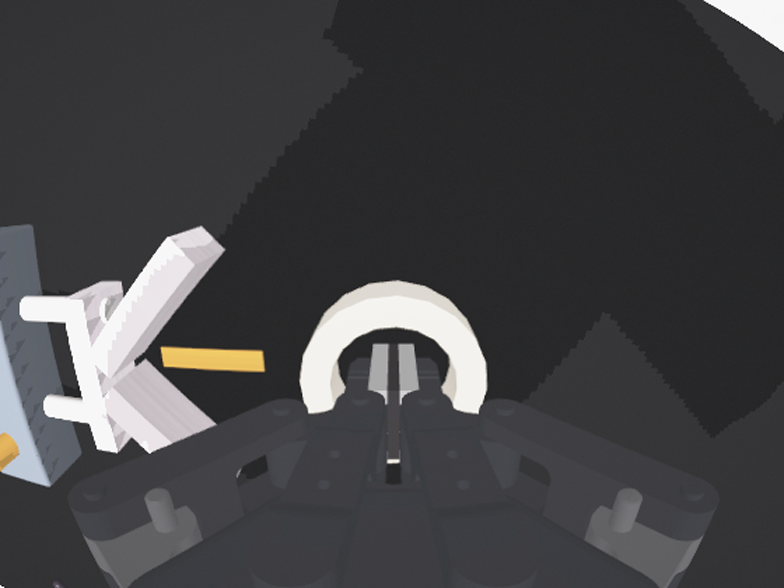

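```bash
python3 - <<'E'
from fit import *
P,im,T=cloud('w6');q=P.reshape(-1,3);t=(q-T[:3,3])@T[:3,:3]
for y0 in [.02,.03,.04,.05,.06,.07,.08]:
    k=t[(abs(-t[:,1]-y0)<.004)&(t[:,2]<-.03)];print(y0,len(k),k[:,2].max() if len(k) else '')
from scipy.optimize import least_squares
s0=np.radians(102.46);ap=np.array([.52059,-.23896])
k=q[(q[:,2]>.017)&(q[:,2]<.034)][:,:2]
S=[]
for sg in (1,-1):
    th=s0+sg*np.pi/4;d=np.array([np.cos(th),np.sin(th)]);n=np.array([-d[1],d[0]])
    S.append(k[(abs((k-ap)@n)<.003)&((k-ap)@d>.008)&((k-ap)@d<.05)])
def f(p):
    x,y,s=p;e=[]
    for Q,sg in zip(S,(1,-1)):
        th=s+sg*np.pi/4;e.append((Q-[x,y])@np.array([-np.sin(th),np.cos(th)]))
    return np.concatenate(e)
r=least_squares(f,[*ap,s0],loss='soft_l1',f_scale=.001);print([len(x) for x in S],r.x[:2],np.degrees(r.x[2]))
E
```

```text
0.02 2134 -0.040421963946376795
0.03 3172 -0.0446515509283972
0.04 4006 -0.052422375443348414
0.05 2709 -0.06505231846338136
0.06 850 -0.07669678864692694
0.07 0 
0.08 0 
[438, 1076] [ 0.52037648 -0.23897013] 102.15878520042482
```

>>> {"api": "send_rows", "payload": {
  "targets": [
    [0,-0.2,0,0,0,0,0],
    [0,-0.45,0,0,0,0,0],
    [0,-0.7,0,0,0,0,0],
    [0,-0.9,0,0,0,0,0],
    [0,-1.0,0,0,0,0,0]
  ]
}}

```text
time_s: 9.05
position: [0.5098, -0.1908, 0.0177]
tool_rot: [[-0.977, -0.216, 0.0], [-0.216, 0.977, 0.0], [-0.0, 0.0, -1.0]]
ft_force: [0.2, 0.4, 0.4]
grip_width: -0.0
```

```bash
python3 look.py w7; python3 nf.py w7
```

```text
9.05 [ 0.50983504 -0.19079682  0.01773333] [0.20709309 0.41671412 0.35952931]
t 9.1 tcp [ 0.50997174 -0.19106549  0.01780291] F axial(nest+y) -0.6080808459908654 lat 0.33788702045700997 fz 0.45905319696264835
tcp nest: lat -0.0000 axial-to-seat 0.0066 tool y ang 102.44117259425276
collar (array([ 0.50887671, -0.18697461]), 4938, array([0.01064823, 0.02980601])) lat -0.0002 ax 0.0109
```

View pics/w7.png

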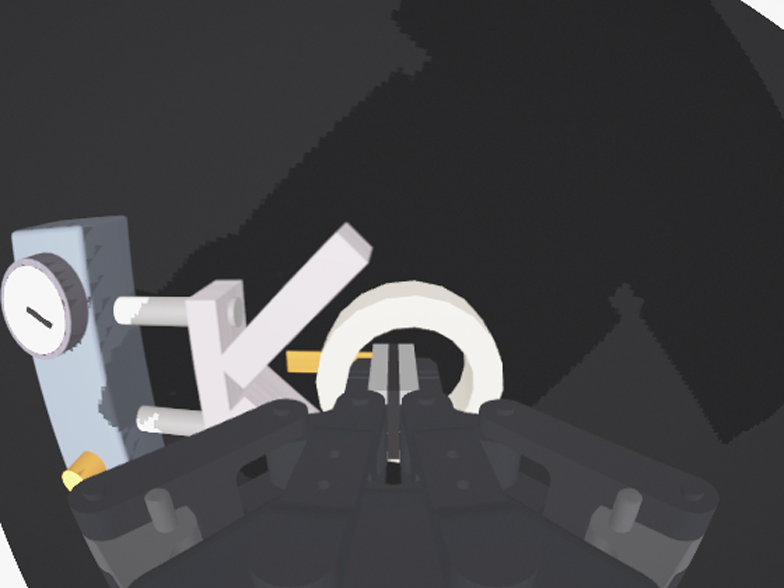

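>>> {"api": "send_rows", "payload": {
  "targets": [
    [0,-0.04,0,0,0,0,0],
    [0,-0.08,0,0,0,0,0],
    [0,-0.11,0,0,0,0,0],
    [0,-0.13,0,0,0,0,0],
    [0,-0.13,0,0,0,0,0]
  ]
}}

```text
time_s: 9.72
position: [0.5112, -0.1963, 0.0178]
tool_rot: [[-0.976, -0.216, -0.0], [-0.216, 0.976, -0.0], [0.0, 0.0, -1.0]]
ft_force: [0.3, 0.3, -0.3]
grip_width: 0.0002
```

```bash
python3 nf.py
```

```text
t 9.725 tcp [ 0.51116006 -0.19633738  0.01782351] F axial(nest+y) 0.22364628149779436 lat 0.3334750909401766 fz -0.3382289943886175
tcp nest: lat -0.0000 axial-to-seat 0.0012 tool y ang 102.48374158237398
```

>>> {"api": "send_rows", "payload": {
  "targets": [
    [0,-0.02,0,0,0,0,0],
    [0,-0.04,0,0,0,0,0],
    [0,-0.04,0,0,0,0,0]
  ]
}}

```text
time_s: 10.1
position: [0.5116, -0.1984, 0.0178]
tool_rot: [[-0.976, -0.216, 0.0], [-0.216, 0.976, -0.0], [-0.0, -0.0, -1.0]]
ft_force: [-0.2, -0.5, 1.2]
grip_width: 0.0
```

>>> {"api": "send_rows", "payload": {
  "targets": [
    [0,-0.01,0,0,0,0,0],
    [0,-0.02,0,0,0,0,0]
  ]
}}

```text
time_s: 10.35
position: [0.5118, -0.1993, 0.0178]
tool_rot: [[-0.976, -0.216, -0.0], [-0.216, 0.976, 0.0], [0.0, 0.0, -1.0]]
ft_force: [0.1, -0.3, -0.0]
grip_width: -0.0
```

>>> {"api": "send_rows", "payload": {
  "targets": [
    [0,-0.01,0,0,0,0,0],
    [0,-0.02,0,0,0,0,0]
  ]
}}

```text
time_s: 10.6
position: [0.512, -0.2003, 0.0178]
tool_rot: [[-0.976, -0.216, -0.0], [-0.216, 0.976, 0.0], [0.0, 0.0, -1.0]]
ft_force: [-0.3, -0.1, -0.9]
grip_width: 0.0
```

>>> {"api": "send_rows", "payload": {
  "targets": [
    [0,-0.01,0,0,0,0,0],
    [0,-0.01,0,0,0,0,0]
  ]
}}

```text
time_s: 10.85
position: [0.5121, -0.2008, 0.0178]
tool_rot: [[-0.976, -0.216, 0.0], [-0.216, 0.976, -0.0], [-0.0, -0.0, -1.0]]
ft_force: [0.1, -0.1, 0.7]
grip_width: -0.0001
```

>>> {"api": "send_rows", "payload": {
  "targets": [
    [0,-0.01,0,0,0,0,0],
    [0,-0.01,0,0,0,0,0]
  ]
}}

```text
time_s: 11.1
position: [0.5123, -0.2012, 0.0178]
tool_rot: [[-0.976, -0.216, 0.0], [-0.216, 0.976, -0.0], [-0.0, -0.0, -1.0]]
ft_force: [1.0, -0.6, 1.2]
grip_width: 0.0
```

```bash
python3 look.py w8; python3 nf.py w8
```

```text
11.1 [ 0.51226221 -0.20123455  0.01782698] [ 0.97913496 -0.56315078  1.23982242]
t 11.15 tcp [ 0.51224449 -0.20120328  0.01782644] F axial(nest+y) -0.3625447147931167 lat 0.16238928480040132 fz -0.24733315012840207
tcp nest: lat 0.0000 axial-to-seat -0.0038 tool y ang 102.48511908122154
collar (array([ 0.51129556, -0.19741822]), 5074, array([0.01069179, 0.03838284])) lat -0.0001 ax 0.0001
```

>>> {"api": "send_rows", "payload": {
  "targets": [
    [0,-0.006,0,0,0,0,0],
    [0,-0.006,0,0,0,0,0]
  ]
}}

```text
time_s: 11.4
position: [0.5123, -0.2014, 0.0178]
tool_rot: [[-0.976, -0.216, -0.0], [-0.216, 0.976, 0.0], [0.0, 0.0, -1.0]]
ft_force: [0.7, 0.7, -0.1]
grip_width: 0.0
```

>>> {"api": "send_rows", "payload": {
  "targets": [
    [0,-0.006,0,0,0,0,0],
    [0,-0.006,0,0,0,0,0]
  ]
}}

```text
time_s: 11.65
position: [0.5123, -0.2016, 0.0178]
tool_rot: [[-0.976, -0.216, -0.0], [-0.216, 0.976, 0.0], [0.0, 0.0, -1.0]]
ft_force: [-0.7, 1.8, 0.5]
grip_width: -0.0003
```

>>> {"api": "send_rows", "payload": {
  "targets": [
    [0,-0.006,0,0,0,0,0],
    [0,-0.006,0,0,0,0,0]
  ]
}}

```text
time_s: 11.9
position: [0.5123, -0.2018, 0.0178]
tool_rot: [[-0.976, -0.216, -0.0], [-0.216, 0.976, 0.0], [0.0, 0.001, -1.0]]
ft_force: [-0.4, 3.3, 0.7]
grip_width: 0.0001
```

>>> {"api": "send_rows", "payload": {
  "targets": [
    [0,-0.006,0,0,0,0,0],
    [0,-0.006,0,0,0,0,0]
  ]
}}

```text
time_s: 12.15
position: [0.5123, -0.202, 0.0178]
tool_rot: [[-0.976, -0.216, -0.0], [-0.216, 0.976, 0.001], [0.0, 0.001, -1.0]]
ft_force: [-0.8, 3.9, 1.7]
grip_width: -0.0002
```

>>> {"api": "send_rows", "payload": {
  "targets": [
    [0,-0.004,0,0,0,0,0],
    [0,-0.004,0,0,0,0,0]
  ]
}}

```text
time_s: 12.4
position: [0.5123, -0.2021, 0.0178]
tool_rot: [[-0.976, -0.216, -0.001], [-0.216, 0.976, 0.001], [0.0, 0.001, -1.0]]
ft_force: [-1.0, 6.3, 2.5]
grip_width: 0.0001
```

```bash
python3 nf.py; python3 look.py w9;  python3 nf.py w9
```

```text
t 12.4 tcp [ 0.51232296 -0.20209504  0.01776353] F axial(nest+y) 6.3457317061102465 lat 0.3987626967450231 fz 2.469953491512178
tcp nest: lat -0.0001 axial-to-seat -0.0047 tool y ang 102.49019041467545
12.4 [ 0.51232296 -0.20209504  0.01776353] [-0.97977165  6.28230611  2.46995349]
t 12.45 tcp [ 0.51234088 -0.20210177  0.01775675] F axial(nest+y) 5.067270931178765 lat 0.4939619820695535 fz 2.019162497950535
tcp nest: lat -0.0001 axial-to-seat -0.0047 tool y ang 102.4868050850954
collar (array([ 0.51139726, -0.19771615]), 5064, array([0.01092185, 0.03935343])) lat -0.0001 ax -0.0002
```

>>> {"api": "send_rows", "payload": {
  "targets": [
    [0,-0.004,0,0,0,0,0],
    [0,-0.004,0,0,0,0,0]
  ]
}}

```text
time_s: 12.7
position: [0.5123, -0.2021, 0.0177]
tool_rot: [[-0.976, -0.216, -0.001], [-0.216, 0.976, 0.001], [0.0, 0.001, -1.0]]
ft_force: [-1.4, 6.7, 1.9]
grip_width: -0.0003
```

>>> {"api": "send_rows", "payload": {
  "targets": [
    [0,0,0,0,0,0,0],
    [0,0,0,0,0,0,0]
  ]
}}

```text
time_s: 12.95
position: [0.5123, -0.2021, 0.0178]
tool_rot: [[-0.976, -0.216, -0.001], [-0.216, 0.976, 0.001], [0.0, 0.001, -1.0]]
ft_force: [-0.5, 6.7, 2.6]
grip_width: -0.0003
```

>>> {"api": "send_rows", "payload": {
  "targets": [
    [0,0,0,0,0,0,0],
    [0,0,0,0,0,0,0]
  ]
}}

```text
time_s: 13.2
position: [0.5123, -0.2021, 0.0177]
tool_rot: [[-0.976, -0.216, -0.001], [-0.216, 0.976, 0.001], [0.0, 0.001, -1.0]]
ft_force: [-1.5, 6.6, 1.6]
grip_width: -0.0002
```

>>> {"api": "send_rows", "payload": {
  "targets": [
    [0,-0.002,0,0,0,0,0],
    [0,-0.002,0,0,0,0,0],
    [0,-0.002,0,0,0,0,0],
    [0,-0.002,0,0,0,0,0],
    [0,-0.002,0,0,0,0,0]
  ]
}}

```text
time_s: 13.82
position: [0.5123, -0.2022, 0.0177]
tool_rot: [[-0.976, -0.216, -0.001], [-0.216, 0.976, 0.001], [0.001, 0.001, -1.0]]
ft_force: [-0.9, 7.0, 1.9]
grip_width: 0.0003
```

>>> {"api": "send_rows", "payload": {
  "targets": [
    [0,0,0,0,0,0,0],
    [0,0,0,0,0,0,0],
    [0,0,0,0,0,0,0]
  ]
}}

```text
time_s: 14.2
position: [0.5123, -0.2022, 0.0178]
tool_rot: [[-0.976, -0.216, -0.001], [-0.216, 0.976, 0.001], [0.0, 0.001, -1.0]]
ft_force: [0.5, 7.5, 1.6]
grip_width: -0.0001
```

>>> {"api": "send_rows", "payload": {
  "targets": [
    [0,0,0,0,0,0,0],
    [0,0,0,0,0,0,0],
    [0,0,0,0,0,0,0]
  ]
}}

```text
time_s: 14.58
position: [0.5123, -0.2022, 0.0177]
tool_rot: [[-0.976, -0.216, -0.001], [-0.216, 0.976, 0.001], [0.001, 0.001, -1.0]]
ft_force: [-0.6, 6.6, 1.5]
grip_width: -0.0002
```

```bash
python3 nf.py; python3 look.py w10;  python3 nf.py w10
```

```text
t 14.575 tcp [ 0.51234035 -0.20218262  0.01773539] F axial(nest+y) 6.530800278086521 lat 0.8483346594229597 fz 1.4980145339370359
tcp nest: lat -0.0001 axial-to-seat -0.0047 tool y ang 102.48996557456461
14.575 [ 0.51234035 -0.20218262  0.01773539] [-0.58071854  6.56001448  1.49801453]
t 14.625 tcp [ 0.51232401 -0.20218845  0.01774336] F axial(nest+y) 6.054020874411172 lat 1.200988809327993 fz 1.86252793710457
tcp nest: lat -0.0001 axial-to-seat -0.0047 tool y ang 102.48542461243842
collar (array([ 0.51142992, -0.19774108]), 5039, array([0.01097896, 0.03912891])) lat -0.0000 ax -0.0002
```

View pics/w10.png

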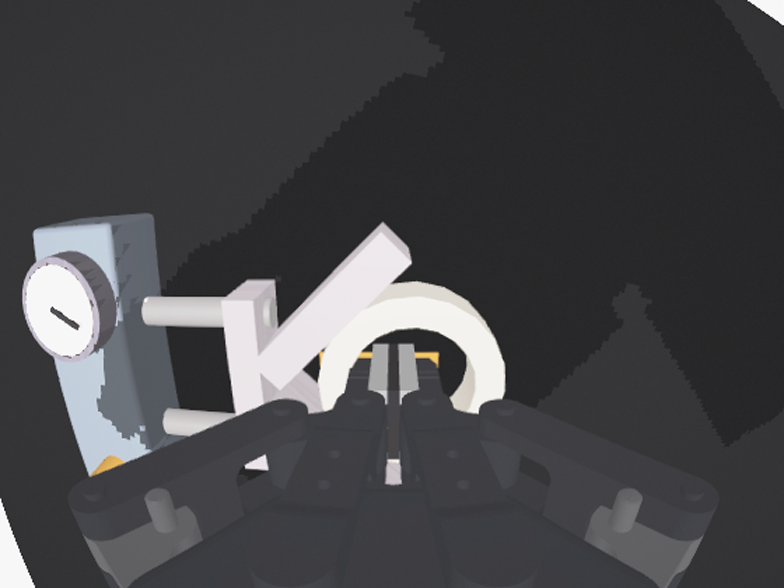

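>>> {"api": "send_rows", "payload": {
  "targets": [
    [0,-0.003,0,0,0,0,0],
    [0,-0.003,0,0,0,0,0],
    [0,-0.003,0,0,0,0,0],
    [0,-0.003,0,0,0,0,0]
  ]
}}

```text
time_s: 15.12
position: [0.5123, -0.2022, 0.0177]
tool_rot: [[-0.976, -0.216, -0.001], [-0.216, 0.976, 0.001], [0.001, 0.002, -1.0]]
ft_force: [-1.7, 6.8, 2.7]
grip_width: 0.0003
```

>>> {"api": "send_rows", "payload": {
  "targets": [
    [0,0,0,0,0,0,0],
    [0,0,0,0,0,0,0],
    [0,0,0,0,0,0,0],
    [0,0,0,0,0,0,0],
    [0,0,0,0,0,0,0]
  ]
}}

```text
time_s: 15.75
position: [0.5123, -0.2022, 0.0177]
tool_rot: [[-0.976, -0.216, -0.001], [-0.216, 0.976, 0.001], [0.001, 0.002, -1.0]]
ft_force: [-0.7, 7.2, 3.0]
grip_width: -0.0002
```

>>> {"api": "send_rows", "payload": {
  "targets": [
    [0,0.03,0,0,0,0,0],
    [0,0.06,0,0,0,0,0],
    [0,0.09,0,0,0,0,0],
    [0,0.09,0,0,0,0,0]
  ]
}}

```text
time_s: 16.25
position: [0.5118, -0.1988, 0.0179]
tool_rot: [[-0.976, -0.216, 0.0], [-0.216, 0.976, -0.0], [-0.0, -0.0, -1.0]]
ft_force: [0.9, 0.4, 0.2]
grip_width: -0.0003
```

```bash
python3 nf.py; python3 look.py w11;  python3 nf.py w11
```

```text
t 16.25 tcp [ 0.51178169 -0.19883227  0.01789494] F axial(nest+y) 0.1628635629346975 lat 0.9930618134531027 fz 0.15297652180395716
tcp nest: lat 0.0001 axial-to-seat -0.0013 tool y ang 102.48271077344383
16.25 [ 0.51178169 -0.19883227  0.01789494] [0.93453299 0.37328863 0.15297652]
t 16.3 tcp [ 0.51177488 -0.19881525  0.01785696] F axial(nest+y) -0.06807734501753789 lat 1.120303700267088 fz -0.8972248417628103
tcp nest: lat 0.0001 axial-to-seat -0.0013 tool y ang 102.48492374646563
collar (array([ 0.51132203, -0.19751149]), 5145, array([0.01084114, 0.03004147])) lat -0.0001 ax 0.0000
```

Fingers free and the collar stays. Lift straight up, slowly first.

>>> {"api": "send_rows", "payload": {
  "targets": [
    [0,0,-0.1,0,0,0,0],
    [0,0,-0.25,0,0,0,0],
    [0,0,-0.5,0,0,0,0],
    [0,0,-1.0,0,0,0,0],
    [0,0,-2.0,0,0,0,0]
  ]
}}

```text
time_s: 16.92
position: [0.511, -0.1982, 0.1184]
tool_rot: [[-0.976, -0.216, -0.003], [-0.216, 0.976, 0.002], [0.002, 0.002, -1.0]]
ft_force: [-0.1, 0.0, 0.3]
grip_width: 0.0002
```

```bash
python3 look.py w12 pump_top collar_mid bocal_rest;  python3 nf.py w12
```

```text
16.925 [ 0.5109674  -0.19824109  0.11837013] [-0.11907634  0.03903711  0.28605031]
collar_mid 0.89 [246. 172. 325. 248.] med [ 0.5108 -0.1991  0.0317] lo [ 0.4823 -0.2254  0.0141] hi [ 0.5355 -0.1707  0.0332]
bocal_rest 0.47 [180. 324. 190. 341.] med [ 0.6411 -0.2583  0.0258] lo [ 0.6375 -0.2606  0.0209] hi [ 0.6478 -0.2551  0.0272]
t 17.125 tcp [ 0.51184222 -0.198694    0.11895453] F axial(nest+y) -0.021489108959205437 lat 0.0026291586754263146 fz -0.9044867054898307
tcp nest: lat 0.0002 axial-to-seat -0.0012 tool y ang 102.48727121887362
collar (array([ 0.51148256, -0.19795897]), 2774, array([0.01988514, 0.03178723])) lat -0.0000 ax -0.0004
```

View pics/w12.png

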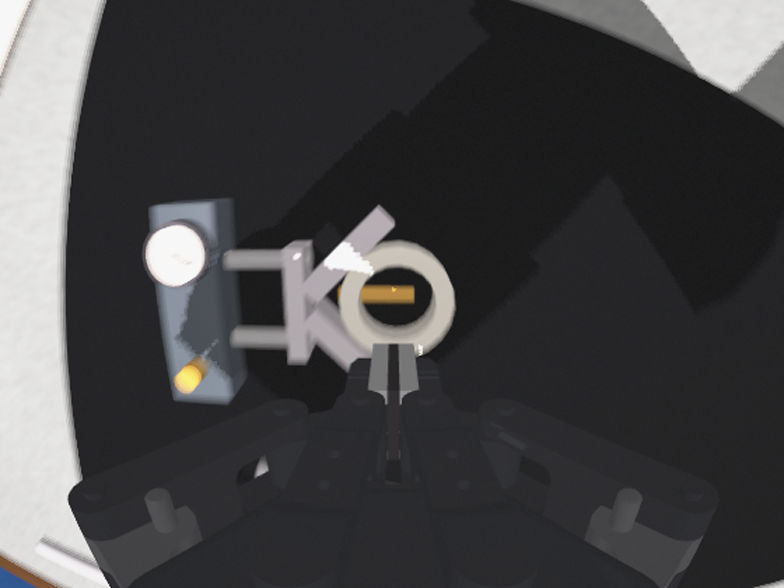

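>>> {"api": "send_rows", "payload": {
  "targets": [
    [-0.7,0.3,-0.4,0,0,0,0],
    [-1.6,0.7,-0.8,0,0,0,0],
    [-2.5,1.1,-0.8,0,0,0,0],
    [-3.4,1.5,-0.8,0,0,0,0],
    [-4.2,1.9,-0.8,0,0,0,0]
  ]
}}

```text
time_s: 17.75
position: [0.6969, -0.0592, 0.1562]
tool_rot: [[-0.976, -0.216, -0.003], [-0.216, 0.976, 0.001], [0.002, 0.001, -1.0]]
ft_force: [-0.3, 0.1, 0.8]
grip_width: 0.0002
```

>>> {"api": "send_rows", "payload": {
  "targets": [
    [0,0,0,0,0,0,0],
    [0,0,0,0,0,0,0]
  ]
}}

```text
time_s: 18.0
position: [0.6955, -0.0607, 0.1566]
tool_rot: [[-0.976, -0.216, -0.002], [-0.216, 0.976, 0.0], [0.002, 0.001, -1.0]]
ft_force: [-0.1, -0.2, -0.2]
grip_width: 0.0003
```

```bash
python3 look.py w13 pump_top
```

```text
18.0 [ 0.69546632 -0.06071231  0.15659023] [-0.07565598 -0.18384315 -0.23496841]
```

View pics/w13.png

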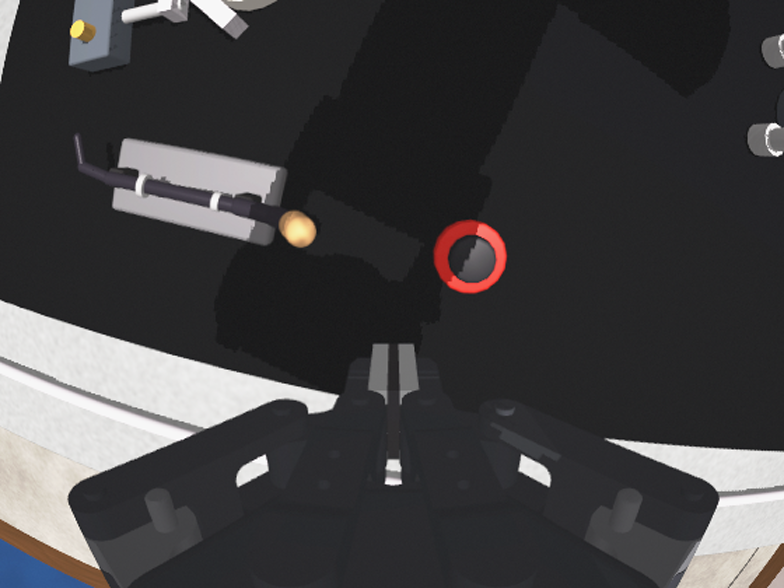

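```bash
python3 - <<'E'
from fit import *
P,im,T=cloud('w13');c=im.astype(int)
red=(c[...,0]>120)&(c[...,1]<110)&(c[...,2]<110)&(np.arange(560)>290)&(np.arange(560)<380)
k=P[red];print('red',len(k),k[:,2].min(),np.median(k[:,2]),np.percentile(k[:,2],98))
m=cv2.morphologyEx(red.astype(np.uint8),cv2.MORPH_CLOSE,np.ones((31,31)))
b=(m>0)&~red;kb=P[b];kb=kb[kb[:,2]>np.median(k[:,2])+.003]
print('button',len(kb),kb.min(0),kb.max(0),np.median(kb,0),kb.mean(0))
s=status.observe();D=np.array([*((kb.min(0)+kb.max(0))/2)[:2],0])-s['position'];print('delta tool',(s['tool_rot'].T@D)/.05,s['position'])
E
```

```text
red 1095 nan nan nanTraceback (most recent call last):
  File "<stdin>", line 7, in <module>
    return umr_minimum(a, axis, None, out, keepdims, initial, where)
ValueError: zero-size array to reduction operation minimum which has no identity
```

```bash
python3 - <<'E'
from fit import *
P,im,T=cloud('w13');c=im.astype(int)
red=(c[...,0]>120)&(c[...,1]<110)&(c[...,2]<110)&(np.arange(560)>290)&(np.arange(560)<380)
k=P[red];k=k[~np.isnan(k[:,2])];zm=np.median(k[:,2]);print('red',len(k),k[:,2].min(),zm)
m=cv2.morphologyEx(red.astype(np.uint8),cv2.MORPH_CLOSE,np.ones((31,31)))
b=(m>0)&~red;kb=P[b];kb=kb[kb[:,2]>zm+.003]
print('button',len(kb),kb.min(0),kb.max(0),np.median(kb,0),kb.mean(0))
s=status.observe();D=np.array([*((kb.min(0)+kb.max(0))/2)[:2],np.median(kb[:,2])])-s['position'];print('delta tool',(s['tool_rot'].T@D)/.05,s['position'])
E
```

```text
red 1088 0.010348285717335592 0.023746590225284858
button 891 [ 0.65694519 -0.03258817  0.02675854] [ 0.68566541 -0.00495551  0.03652783] [ 0.67081655 -0.01938204  0.03375558] [ 0.67083624 -0.01927838  0.03349247]
delta tool [0.28553312 0.93422964 2.4756971 ] [ 0.69542986 -0.0613356   0.15750859]
```

>>> {"api": "send_rows", "payload": {
  "targets": [
    [0.14,0.45,0.2,0,0,0,0],
    [0.28,0.93,0.7,0,0,0,0],
    [0.28,0.93,1.4,0,0,0,0],
    [0.28,0.93,2.0,0,0,0,0],
    [0.28,0.93,2.2,0,0,0,0]
  ]
}}

```text
time_s: 18.73
position: [0.6713, -0.0188, 0.0464]
tool_rot: [[-0.977, -0.215, -0.003], [-0.215, 0.977, 0.001], [0.003, 0.001, -1.0]]
ft_force: [-0.6, -0.9, -0.9]
grip_width: 0.0
```

>>> {"api": "send_rows", "payload": {
  "targets": [
    [0,0,0,0,0,0,0],
    [0,0,0.06,0,0,0,0],
    [0,0,0.06,0,0,0,0]
  ]
}}

```text
time_s: 19.1
position: [0.6727, -0.0182, 0.0456]
tool_rot: [[-0.976, -0.216, 0.001], [-0.216, 0.976, -0.0], [-0.001, -0.0, -1.0]]
ft_force: [0.6, 0.1, -0.8]
grip_width: 0.0
```

>>> {"api": "send_rows", "payload": {
  "targets": [
    [0.03,0,0.06,0,0,0,0],
    [0.03,0,0.12,0,0,0,0],
    [0.03,0,0.18,0,0,0,0],
    [0.03,0,0.22,0,0,0,0],
    [0.03,0,0.22,0,0,0,0]
  ]
}}

```text
time_s: 19.73
position: [0.6709, -0.0184, 0.0338]
tool_rot: [[-0.976, -0.216, -0.0], [-0.216, 0.976, 0.0], [0.0, 0.0, -1.0]]
ft_force: [-1.3, 1.0, 1.2]
grip_width: -0.0001
```

>>> {"api": "send_rows", "payload": {
  "targets": [
    [0,0,0.03,0,0,0,0],
    [0,0,0.06,0,0,0,0],
    [0,0,0.06,0,0,0,0]
  ]
}}

```text
time_s: 20.1
position: [0.671, -0.0184, 0.0309]
tool_rot: [[-0.976, -0.216, 0.0], [-0.216, 0.976, -0.0], [-0.0, -0.0, -1.0]]
ft_force: [0.2, -0.5, 3.2]
grip_width: -0.0005
```

>>> {"api": "send_rows", "payload": {
  "targets": [
    [0,0,0.02,0,0,0,0],
    [0,0,0.04,0,0,0,0],
    [0,0,0.04,0,0,0,0]
  ]
}}

```text
time_s: 20.48
position: [0.671, -0.0184, 0.0289]
tool_rot: [[-0.976, -0.216, 0.0], [-0.216, 0.976, -0.0], [-0.0, -0.0, -1.0]]
ft_force: [-0.7, -0.1, 3.6]
grip_width: 0.0001
```

>>> {"api": "send_rows", "payload": {
  "targets": [
    [0,0,0.02,0,0,0,0],
    [0,0,0.02,0,0,0,0]
  ]
}}

```text
time_s: 20.72
position: [0.6711, -0.0184, 0.0281]
tool_rot: [[-0.976, -0.216, 0.0], [-0.216, 0.976, -0.0], [-0.0, -0.0, -1.0]]
ft_force: [-2.2, 0.8, 5.7]
grip_width: -0.0002
```

>>> {"api": "send_rows", "payload": {
  "targets": [
    [0,0,0.02,0,0,0,0],
    [0,0,0.02,0,0,0,0]
  ]
}}

```text
time_s: 20.98
position: [0.6711, -0.0184, 0.028]
tool_rot: [[-0.976, -0.216, 0.001], [-0.216, 0.976, -0.0], [-0.001, -0.0, -1.0]]
ft_force: [-4.6, 1.2, 11.9]
grip_width: -0.0
```

>>> {"api": "send_rows", "payload": {
  "targets": [
    [0,0,0,0,0,0,0],
    [0,0,-0.05,0,0,0,0],
    [0,0,-0.2,0,0,0,0],
    [0,0,-0.5,0,0,0,0],
    [0,0,-1.2,0,0,0,0]
  ]
}}

```text
time_s: 21.6
position: [0.6702, -0.0184, 0.0865]
tool_rot: [[-0.976, -0.216, -0.003], [-0.216, 0.976, 0.001], [0.003, 0.001, -1.0]]
ft_force: [-0.6, 0.2, 0.5]
grip_width: -0.0003
```

>>> {"api": "send_rows", "payload": {
  "targets": [
    [0.5,0,-1,0,0,0,0],
    [0.5,0,-1.8,0,0,0,0],
    [0.5,0,-1.8,0,0,0,0],
    [0.5,0,-1.8,0,0,0,0]
  ]
}}

```text
time_s: 22.1
position: [0.6462, -0.0237, 0.1764]
tool_rot: [[-0.976, -0.216, -0.001], [-0.216, 0.976, 0.0], [0.001, 0.0, -1.0]]
ft_force: [-0.3, 0.1, -1.0]
grip_width: 0.0002
```

```bash
python3 look.py w14; python3 - <<'E'
from fit import *
s=np.radians(102.3);ax=np.array([np.cos(s),np.sin(s)]);lat=np.array([ax[1],-ax[0]]);ap=np.array([.5205,-.23896])
for n in ['scene','side']:
    im,d=vision.get_image(n);z0=np.load(n+'0.npz')['d']
    cv2.imwrite(f'pics/{n}_end.png',im[:,:,::-1])
    P=pts(n,d,np.ones_like(d,bool));Q=pts(n,z0,np.ones_like(d,bool))
    c=ring(P,[.5114,-.1975]);print(n,'collar',c,(c[0]-ap)@lat)
    print(' dark',ring(P,[.484,.243])[0],'was',ring(Q,[.484,.243])[0])
    for nm,x,y in [('A',.4407,.1996),('B',.52,.202)]:
        f=lambda X:X[(X[:,2]>.04)&(X[:,2]<.058)&(np.hypot(X[:,0]-x,X[:,1]-y)<.02)]
        print(' plug',nm,f(P).mean(0),f(Q).mean(0))
    f=lambda X:X[(X[:,2]>.02)&(X[:,2]<.11)&(abs(X[:,0]-.66)<.04)&(X[:,1]<-.08)&(X[:,1]>-.28)]
    print(' bocal',f(P).mean(0),f(Q).mean(0))
    f=lambda X:X[(X[:,2]>.03)&(X[:,2]<.045)&(np.hypot(X[:,0]-.671,X[:,1]+.019)<.012)]
    print(' btn',f(P)[:,2].mean(),f(Q)[:,2].mean())
E
```

```text
22.1 [ 0.64622924 -0.02374012  0.17635766] [-0.28114467  0.14630596 -1.04428322]
scene collar (array([ 0.51227564, -0.19835038]), 259, array([0.01939414, 0.03878163])) 0.0006155070250301464
 dark [0.48415186 0.24098991] was [0.48464006 0.24131619]
 plug A [0.44406202 0.19782847 0.04918328] [0.44395362 0.19789941 0.04943886]
 plug B [0.52508696 0.19346581 0.04962351] [0.52504804 0.19369775 0.04955197]
 bocal [ 0.66986777 -0.19626873  0.03817351] [ 0.6700205  -0.19596711  0.03809521]
 btn 0.03501045599683992 0.034825655730220464
side collar (array([ 0.51184068, -0.19566934]), 201, array([0.01795357, 0.040458  ])) 0.0007616765920063957
 dark [0.48461973 0.24491022] was [0.48472204 0.2447216 ]
 plug A [0.44161592 0.20434869 0.04998211] [0.44145499 0.20418412 0.05009307]
 plug B [0.52251064 0.19952783 0.0496498 ] [0.52246396 0.19960489 0.04975069]
 bocal [ 0.66154987 -0.18986649  0.03809715] [ 0.66166632 -0.18969103  0.03791182]
 btn 0.035017502445167534 0.034219237611452395
```

View pics/scene_end.png

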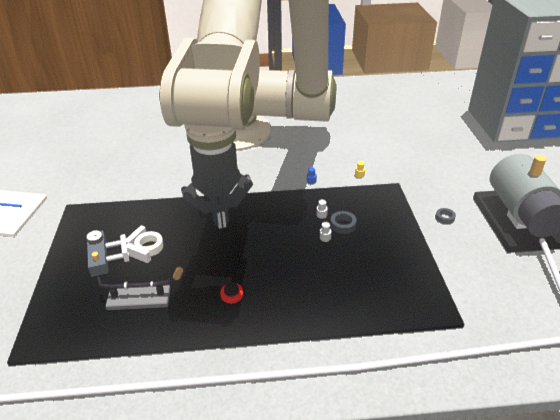

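View pics/w14.png

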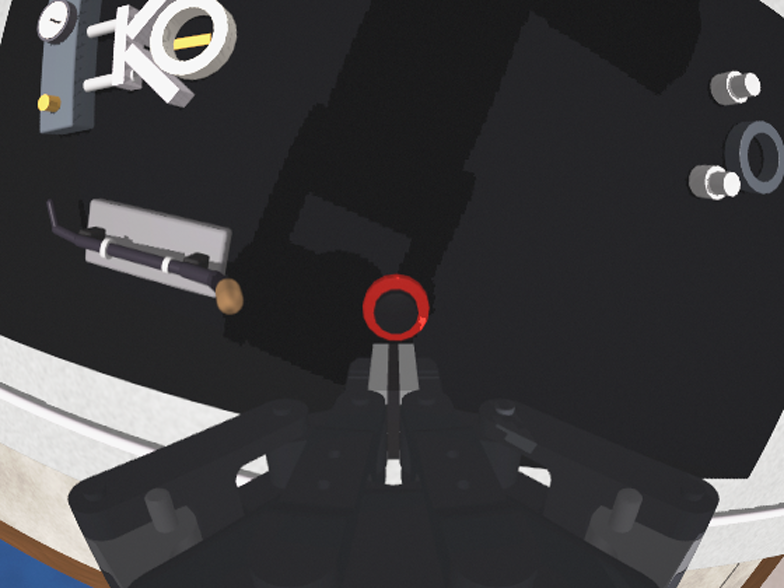

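```bash
python3 -c "
from rig import env
print(env.close_job())"
```

```text
the job is handed in; nothing more can be done
None
```

The white collar is seated in the V and I have handed the job in. The push I measured was nearer 7 N than the 8 N you asked for. No verdict was reported.

**Slide:** I put the closed fingertips into the bore and slid the collar out along -y, away from the dark collar. I then took it along the nest's centre line, which the wrist camera showed at about 12.4° to world y, until both walls could be felt.

**Press:** I held the push for about 3 s. The force readings ran from about 6 to 7.5 N, and none went above 8 N. I stayed near 7 N because I did not know whether the 12 N limit counts both walls together.

**Pump button:** I pressed it down until it stopped, at about 6 mm of travel and 12 N on the tool, then let go and moved clear.

**Last checks, at 22 s:**
- **Collar:** it lies flat in the V. The wrist camera put it within 0.5 mm of the centre line. The scene and side cameras put it 0.6 to 0.8 mm off, which agrees within the calibration.
- **Other parts:** plugs, dark collar and bocal rest are within about 0.6 mm of where they started, so no movement beyond measurement noise.
- **Button:** its top is back at 35 mm, the height it had at the start.
- **Robot:** the fingers are about 14 cm above the button and touch nothing.

No check failed. The pump detector found nothing in the wrist picture, so I located the button from its red ring and the depth image instead.

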